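Dry-fit the marble boss in the carved roundel

TASK

The round marble boss is boxed in by the three mallets in the wooden tray. Stand all three mallets on the spare pine board first, then set the boss gently, flat, into the round recess in the middle of the carved stone roundel; marble chips, so do not drop it. Finally stand each mallet back in the tray where it stood, without disturbing the square block, the slipstone and the chisel that lie in the tray.

Things in the scene. Friction and masses are not known exactly. Their poses are not given: they have to be found in the camera images.
- beech_mallet: Round carver's mallet, the tallest: brown wooden bell-shaped head (80 mm across near the bottom, 72 mm near the top, 88 mm high) and pale wooden round handle. Stands upright on its head, handle up, total height 195 mm; handle 28 mm in diameter from 108 to 185 mm above the underside. About 0.5 kg. Origin: centre of the underside of the head; z points up along the handle.
- nylon_mallet: Round carver's mallet with white nylon cylindrical head (74 mm across, 80 mm high) and dark wooden round handle. Stands on its head, handle up, total height 180 mm; handle 28 mm in diameter from 100 to 170 mm above the underside. About 0.55 kg. Origin: centre of the underside of the head; z up along the handle.
- dummy: Small metal-headed round mallet (a carver's dummy), the shortest: dark steel cone-shaped head (64 mm across at the bottom, 50 mm at its top, 46 mm high) and pale wooden round handle. Stands on its head, handle up, total height 150 mm; handle 26 mm in diameter from 66 to 140 mm above the underside. About 0.85 kg. Origin: centre of the underside of the head; z up along the handle.
- boss: Round white marble boss: upright cylinder 52 mm in diameter with straight sides to 30 mm, domed top with a small button, 42 mm high in all, about 0.2 kg. Stands on the tray floor, the mallets' heads 5 to 20 mm from it. Origin: centre of its flat underside; z up. Fingertips kept 10 mm or more above its underside clear the roundel's face when it is seated.
- tray: Open plywood tray, fixed, 219 mm (x) by 324 mm (y) outside, walls 12 mm thick and 50 mm high, inner floor 12 mm above its underside. Origin: centre of the underside; x points to the side away from the robot, y along the long side.
- board: Spare square pine board, fixed, 220 x 220 mm, 20 mm thick, clear on top: the place to stand the mallets meanwhile (all three fit on it, well inside its edges). Origin: centre of the underside; x and y along its edges.
- slab: Round sandstone roundel, fixed, 220 mm across and 28 mm thick, with carved petals. In its middle is a round recess 68 mm in diameter and 6 mm deep with a white floor, 22 mm above the underside: wider than the boss to leave room for mortar. Origin: centre of the underside, straight below the centre of the recess.
- square_block: Square white marble block 50 x 50 x 30 mm in one near corner of the tray. Not part of the job. Origin: centre of the underside.
- slipstone: Dark grey sharpening stone, 28 x 70 x 16 mm, lying in the other near corner of the tray. Not part of the job. Origin: centre of the underside; long along its y.
- chisel: Steel chisel 200 mm long, 13 mm thick, lying along the tray's far wall. Not part of the job. Origin: at the underside, middle of its length; long along its y.
There are look-alikes about, which are no part of the job. Leave any green or orange look-alike of the nylon_mallet alone.

How it is judged:
By the outcome, as a careful person would: the job done as asked, in the order asked, and still so for the second after the job is handed in, with the robot touching nothing.
It also fails if it takes over 131 s, if anything falls off the work surface, if the arm or the gripper's body presses on something with over 40 N, if the wrist force passes 120 N, or if a joint passes its speed limit or range.

ROBOT

A 6-joint arm with a two-finger parallel gripper is mounted at the origin on the work surface. World frame = base frame: x ahead of the robot, y to its left, z up, the work surface at z = 0. Lengths are in m, angles in rad, forces in N, time in s.
With the tool pointing down it reaches from about 0.35 to 0.775 m from the base axis. Payload 7.3 kg.
Tool frame: the origin (TCP) lies at the centre of the arm's flange, where the gripper is bolted on; the fingertips stand 178 mm ahead of it and the grasp point (between the pads) lies 159 mm ahead of it; z points along the fingers, y is the line along which they close (so a half turn about z gives the same grasp; the last joint's range is limited). The gripper opens to 92 mm and grips with 3 to 60 N. Pads are 19 mm wide; open, the fingers measure 130 mm over their backs; the gripper's body (75 mm by 190 mm) begins 47 mm behind the grasp point.
Start: joints at [-0.146, 0.342, 1.524, -0, 1.275, -0.146], TCP at [0.525, 0, 0.405] pointing down, gripper open.
Joint ranges: [-2.53, 2.53], [-0.77, 2.02], [0.04, 2.7], [-1, 4.14], [0.28, 2.66], [-3.11, 3.11]. Speed limits (rad/s): [2.57, 2.57, 3.14, 3.14, 3.14, 3.14].

INTERFACE

Orientations are given as [roll, pitch, yaw] about the fixed x, y, z axes, in that order (R = Rz(yaw) Ry(pitch) Rx(roll)).
In Python, from cell import telemetry, vision, ticket gives the robot as it stands.
- The arm moves only by the shell command python3 -m crank 'ROWS' [FORCE]. ROWS is JSON, a list of rows, each a list of 5 numbers: the gripper command: -1 is shut, 1 is fully open, values between are in proportion, then the shift along the tool's x, y, z in mm, then the turn about the tool's z in rad. In form: [[fingers, dx, dy, dz, roll], ...]. A call has 1 to 12 rows; each row is the pose to reach, as a shift and turn from the pose commanded when the call began, along the tool's axes at that moment; what a row does not reach only later rows make up. A row lasts 1/12 s, in which the tool goes at most 41.7 mm and 7.16 degrees, less where a joint would pass 70% of its speed; a pose out of reach is approached as far as the arm can. A call with a gripper value outside its range is refused whole. The fingers move at their own pace and stop on an object; FORCE is the grip in N (left out, the last holds). Time passes only in rows, so rows that repeat a pose let the fingers close. It gives the time, the measured TCP pose, the force, the opening and the grip force at its end, in the units of the state.
- telemetry.observe(): the state, without advancing time (a new reading comes with each control period).
- vision.read_camera(name): name is "scene" or "side" or "wrist"; returns (picture, depth): 480x640x3 uint8, red, green, blue; 480x640 float32, m along the optical axis (not along the pixel's ray), 0 where there is no reading.
- vision.get_calibration(name): a dict with "camera_matrix" (3x3 intrinsics, pixels), "rvec" (rotation vector, rad) and "tvec" (3), from world to camera coordinates, as OpenCV has them. Camera axes: x right, y down, z forward; pixel columns grow to the right and rows downward; lengths in m; the calibration is good to about 2 mm. The wrist camera is an equidistant fisheye: a pixel r from the principal point sees the ray r / f radians off the axis. A picture is of the moment at which its call begins: read the wrist's pose just before it. get_calibration takes no time and is no camera call; for the wrist camera it gives the pose at the moment of the call.
- ticket.hand_in(): hands the job in; it is judged then, once.
The state is a dict: "time": time; "qpos": joint angles; "qvel": joint speeds; "joint_efforts": joint torques, N m; "tool_pos": TCP position; "tool_rot": TCP orientation; "contact_force": force on the tool from outside, world axes, zero at the start; "torque": the same for the moment, N m; "opening": finger opening in m; "grip_force": force on a finger pad.
Only numpy, scipy, OpenCV 4.12 (cv2) and the standard library are available. Lean on these libraries where they do the work, as an engineer would, in place of code of your own. Each camera call takes 0.05 s, during which the arm holds its last target. There are 200 camera calls.

## Working session

There is one attempt and no reset: what is moved stays moved. The work goes in short steps, Python scripts to look and compute and a shell command to move; the robot and the scene stay as the last step left them, time stands still between calls to the robot, and variables do not carry over. Pictures are saved under pics/ and viewed, at most 14 in all, crops included, and the job is handed in when it is done.

```bash
mkdir -p pics; ls
python3 - <<'E'
from cell import telemetry, vision
import cv2, numpy as np
print(telemetry.observe())
for n in ("scene","side"):
    p,d=vision.read_camera(n); c=vision.get_calibration(n)
    print(n,c)
    cv2.imwrite(f"pics/{n}0.png",p[:,:,::-1]); np.savez(f"{n}0.npz",p=p,d=d,K=c["camera_matrix"],r=c["rvec"],t=c["tvec"])
E
```

```text
pics
{'time': 0.0, 'qpos': array([-1.45978131e-01,  3.42727423e-01,  1.52504502e+00, -4.30220998e-05,
        1.27538157e+00, -1.46023538e-01]), 'qvel': array([-0.00027066, -0.00050172,  0.00104977, -0.00105004, -0.00022834,
       -0.00092373]), 'joint_efforts': array([ 7.61924657e-04, -4.31245601e+01, -2.44219762e+01,  7.17750052e-02,
        5.59406646e-02, -1.04314388e-04]), 'tool_pos': array([5.24858827e-01, 4.86680577e-05, 4.04032531e-01]), 'tool_rot': array([-3.14004193e+00, -1.86484274e-04,  1.57085415e+00]), 'contact_force': array([ 0.57908503,  0.09724292, -0.77449815]), 'torque': array([ 0.00493291, -0.00272866, -0.00208961]), 'grip_force': 0.0, 'opening': 0.09170930229669064}
scene {'camera_matrix': array([[522.86572704,   0.        , 321.78117884],
       [  0.        , 522.86572704, 230.67396927],
       [  0.        ,   0.        ,   1.        ]]), 'rvec': array([ 2.31275126,  1.03703413, -0.36991467]), 'tvec': array([-0.25755078, -0.31456633,  1.64649045])}
side {'camera_matrix': array([[549.73173713,   0.        , 319.89053707],
       [  0.        , 549.73173713, 243.79285992],
       [  0.        ,   0.        ,   1.        ]]), 'rvec': array([ 0.13461134, -2.83764231,  1.26818175]), 'tvec': array([0.469287  , 0.14464093, 1.19258871])}
```

View pics/scene0.png

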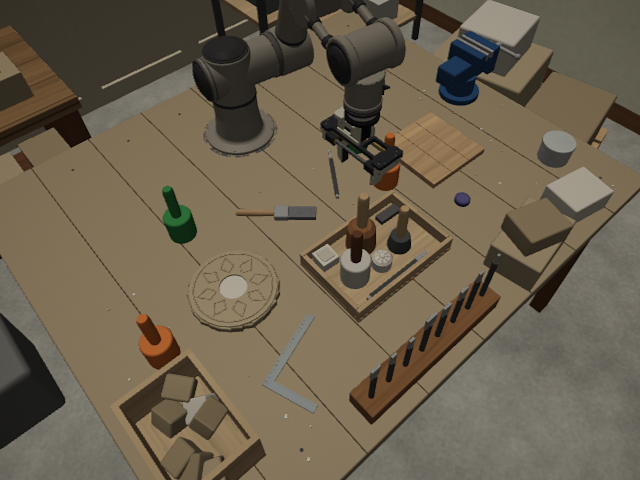

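View pics/side0.png

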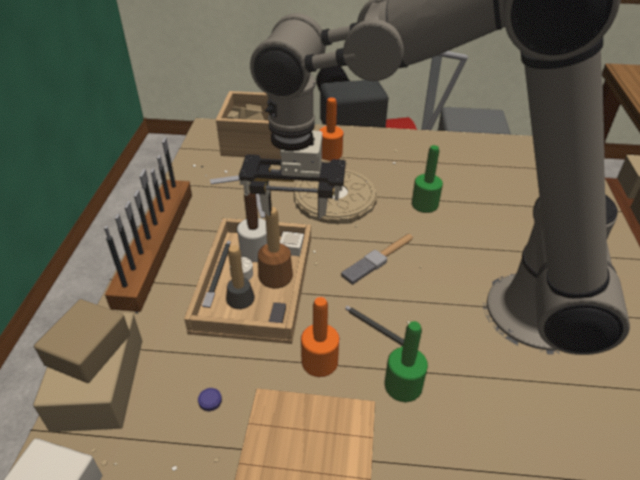

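The scene picture shows, in the tray: the beech mallet (361,235), nylon mallet (356,265), dummy (400,240), boss (382,260), block (325,257), slipstone (388,213) and chisel (395,277). The roundel is at (233,288) and the board at (437,148). The nylon look-alikes are green (179,222) and orange (157,340), (386,170). The white-headed one inside the tray is the nylon_mallet. The side picture shows one more green look-alike, at (406,372), close to the board.

```bash
cat > h.py <<'E'
import numpy as np, cv2
from scipy.optimize import least_squares
def cloud(p,d,K,r,t):
    R=cv2.Rodrigues(np.array(r))[0]; v,u=np.nonzero(d>0); z=d[v,u]
    c=np.stack([(u-K[0,2])/K[0,0]*z,(v-K[1,2])/K[1,1]*z,z],1)
    return (c-np.ravel(t))@R, p[v,u]
def circ(P,r,c0):
    f=lambda c:np.hypot(P[:,0]-c[0],P[:,1]-c[1])-r
    s=least_squares(f,c0,loss="soft_l1",f_scale=.002); return s.x,np.median(abs(s.fun)),len(P)
E
python3 - <<'E'
from h import *
from cell import telemetry, vision
C=[]
for n in ("scene","side"):
    a=np.load(n+"0.npz"); C.append(cloud(*[a[k] for k in ("p","d","K","r","t")]))
    X=C[-1][0]; m=(abs(X[:,2])<.02)&(X[:,0]>.3)&(X[:,0]<.9)&(abs(X[:,1])<.5); print(n,"table z",np.median(X[m,2]))
# top-down colour map, 1.5 mm/px ; x up, y left
x0,x1,y0,y1=.2,.98,-.5,.55
s=.0015; H=int((x1-x0)/s); W=int((y1-y0)/s)
img=np.zeros((H,W,3),np.uint8)
X=np.vstack([c[0] for c in C]);col=np.vstack([c[1] for c in C])
m=(X[:,2]<.24)&(X[:,0]>x0)&(X[:,0]<x1)&(X[:,1]>y0)&(X[:,1]<y1); X,col=X[m],col[m]; o=np.argsort(X[:,2]); X,col=X[o],col[o]
r=((x1-X[:,0])/s).astype(int).clip(0,H-1); c=((y1-X[:,1])/s).astype(int).clip(0,W-1)
for dr in (0,1):
  for dc in (0,1): img[(r+dr).clip(0,H-1),(c+dc).clip(0,W-1)]=col[:,::-1]
for k in range(0,11):
    y=.5-.1*k; cc=int((y1-y)/s); cv2.line(img,(cc,0),(cc,8 if k!=5 else 16),(0,0,255),1)
for x in np.arange(.2,.95,.1): cv2.line(img,(0,int((x1-x)/s)),(8,int((x1-x)/s)),(0,0,255),1)
cv2.imwrite("pics/top0.png",img); print(img.shape)
p,d=vision.read_camera("wrist"); c=vision.get_calibration("wrist"); print(c)
cv2.imwrite("pics/wrist0.png",p[:,:,::-1]);np.savez("wrist0.npz",p=p,d=d,K=c["camera_matrix"],r=c["rvec"],t=c["tvec"])
E
```

```text
scene table z 0.0013407274109048237
side table z 0.0009144391016301875
(520, 700, 3)
{'camera_matrix': array([[371.64829954,   0.        , 320.78665533],
       [  0.        , 371.64829954, 237.78470273],
       [  0.        ,   0.        ,   1.        ]]), 'rvec': array([-2.86338630e+00,  3.85590744e-04,  5.93975054e-04]), 'tvec': array([-0.52423087, -0.03436862,  0.38996396])}
```

View pics/top0.png

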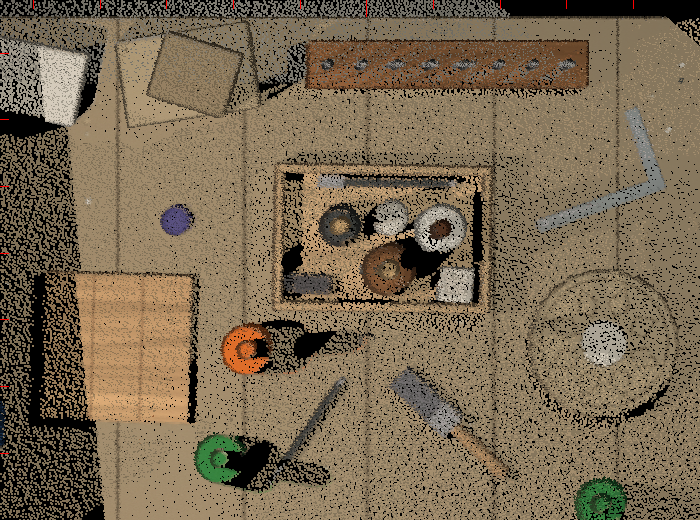

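View pics/wrist0.png

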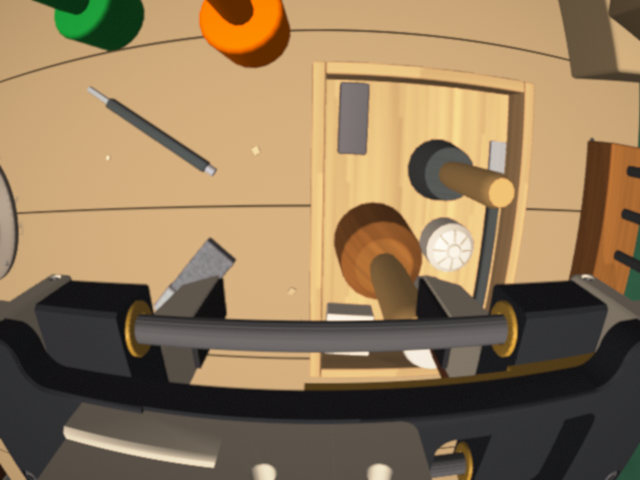

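The top-down map shows (1.5 mm/px): tray centred at (382,237), dummy (340,226), beech (389,268), nylon (440,229), boss (389,218), recess (604,344), board about (120,346), orange look-alike (247,350). The wrist picture confirms the tray contents. Next I'll fit the exact positions.

```bash
cat >> h.py <<'E'
def load(n,k=0):
    a=np.load(f"{n}{k}.npz"); return cloud(*[a[i] for i in ("p","d","K","r","t")])
def near(X,x,y,r,z0,z1): return X[(np.hypot(X[:,0]-x,X[:,1]-y)<r)&(X[:,2]>z0)&(X[:,2]<z1)]
E
python3 - <<'E'
from h import *
np.set_printoptions(precision=4,suppress=True)
T={"dummy":(.641,.04,.013,.078,.152),"beech":(.578,-.033,.014,.12,.197),"nylon":(.636,-.11,.014,.112,.182),
"nylon_head":(.636,-.11,.037,.03,.085),"boss":(.653,-.033,.026,.018,.040),"orange":(.455,.18,.037,.02,.075)}
for n in ("scene","side"):
    X,col=load(n)
    for k,(x,y,r,a,b) in T.items():
        P=near(X,x,y,r+.012,a,b)
        if len(P)>20:
            print(n,k,*circ(P,r,(x,y)),"z range",X[near(X,x,y,.02,0,.3).shape[0]*0:1].shape and near(X,x,y,r,0,.3)[:,2].max().round(4))
    # recess: white points
    g=col.astype(int); Q=np.hypot(X[:,0]-.464,X[:,1]+.356)<.06
    w=Q&(g.min(1)>150); P=X[w]; print(n,"recess white",len(P),[(P[:,i].min()+P[:,i].max())/2 for i in (0,1)],np.median(P,0),np.ptp(P,axis=0)[:2])
    Q=(np.hypot(X[:,0]-.464,X[:,1]+.356)<.13)&(X[:,2]>.020)&(X[:,2]<.036); P=X[Q]; 
    h=cv2.minEnclosingCircle(P[:,:2].astype(np.float32)); print(n,"slab rim",h)
    Q=(X[:,2]>.014)&(X[:,2]<.027)&(X[:,0]>.3)&(X[:,0]<.6)&(X[:,1]>.24)&(X[:,1]<.5)
    if Q.sum()>100: print(n,"board",cv2.minAreaRect(X[Q][:,:2].astype(np.float32)),X[Q].min(0),X[Q].max(0))
    Q=(X[:,2]>.046)&(X[:,2]<.056)&(X[:,0]>.48)&(X[:,0]<.77)&(X[:,1]>-.21)&(X[:,1]<.16)
    print(n,"tray rim",cv2.minAreaRect(X[Q][:,:2].astype(np.float32)))
E
```

```text
scene dummy [0.6426 0.0412] 0.0008100278377172971 198 z range 0.1667
scene beech [ 0.5767 -0.0323] 0.0007114627213320526 241 z range 0.2994
scene nylon [ 0.6367 -0.11  ] 0.0006531615490258484 215 z range 0.1978
scene nylon_head [ 0.6367 -0.1101] 0.0006814461927438301 364 z range 0.1978
scene boss [ 0.6543 -0.0347] 0.0008627193344615501 114 z range 0.0604
scene orange [0.4564 0.181 ] 0.0012408123517101376 238 z range 0.1839
scene recess white 29 [np.float64(0.4686110561288287), np.float64(-0.35511054008833803)] [ 0.4867 -0.3676  0.0237] [0.0542 0.0599]
scene slab rim ((0.4665341377258301, -0.3550431430339813), 0.11449901759624481)
scene board ((0.46194905042648315, 0.37487226724624634), (0.22818423807621002, 0.22506675124168396), 87.95045471191406) [0.3487 0.2575 0.014 ] [0.5767 0.4902 0.027 ]
scene tray rim ((0.6065812706947327, -0.015201792120933533), (0.3418477773666382, 0.25692126154899597), 89.01069641113281)
side dummy [0.6426 0.0402] 0.0007523334222128402 329 z range 0.1649
side beech [ 0.5767 -0.0333] 0.0008729364275496584 369 z range 0.2093
side nylon [ 0.6371 -0.1112] 0.0009240745769950355 313 z range 0.1931
side nylon_head [ 0.637  -0.1113] 0.0010052619624887627 409 z range 0.1931
side boss [ 0.6548 -0.0359] 0.00070908643875809 69 z range 0.0578
side orange [0.4566 0.18  ] 0.0005522191794047893 669 z range 0.1827
side recess white 59 [np.float64(0.44179945808921206), np.float64(-0.3518297617857673)] [ 0.4427 -0.352   0.0237] [0.0214 0.0509]
side slab rim ((0.4645381569862366, -0.35233020782470703), 0.11453716456890106)
side board ((0.43636995553970337, 0.33802294731140137), (0.2868301272392273, 0.17361736297607422), 5.34001350402832) [0.3002 0.2402 0.014 ] [0.5721 0.437  0.0268]
side tray rim ((0.6238131523132324, -0.022168666124343872), (0.3310029208660126, 0.22026453912258148), 89.05455017089844)
```

Both cameras agree to about 1 mm. Dummy first: above it, down, grip and lift.

```bash
python3 -m crank '[[1,14,39,0,0],[1,28,78,0,0],[1,41,118,0,0],[1,41,118,0,0],[1,41,118,30,0],[1,41,118,60,0],[1,41,118,90,0],[1,41,118,110,0],[1,41,118,119,0],[1,41,118,119,0],[1,41,118,119,0]]' 40; python3 -m crank '[[-1,0,0,0,0],[-1,0,0,0,0],[-1,0,0,0,0],[-1,0,0,0,0],[-1,0,0,0,0],[-1,0,0,0,0],[-1,0,0,0,0],[-1,0,0,0,0]]' 40
```

```text
time: 1.07
tool_pos: [0.6433, 0.041, 0.2863]
tool_rot: [3.141, 0.0, 1.571]
contact_force: [0.0, 0.4, 0.7]
opening: 0.0917
grip_force: 0.0
time: 1.73
tool_pos: [0.643, 0.041, 0.2858]
tool_rot: [3.141, 0.0, 1.571]
contact_force: [0.1, 0.4, -0.2]
opening: 0.0432
grip_force: 0.0
```

```bash
python3 -m crank '[[-1,0,0,0,0],[-1,0,0,0,0],[-1,0,0,0,0],[-1,0,0,0,0],[-1,0,0,0,0],[-1,0,0,0,0]]' 40;  python3 -m crank '[[-1,0,0,-5,0],[-1,0,0,-15,0],[-1,0,0,-35,0],[-1,0,0,-60,0],[-1,0,0,-80,0],[-1,0,0,-90,0],[-1,0,0,-90,0]]' 40
```

```text
time: 2.23
tool_pos: [0.6429, 0.041, 0.2857]
tool_rot: [-3.141, 0.0, 1.571]
contact_force: [-2.0, -0.8, 1.2]
opening: 0.025
grip_force: 40.0
time: 2.82
tool_pos: [0.6433, 0.0411, 0.3787]
tool_rot: [3.136, 0.0, 1.571]
contact_force: [1.1, 0.6, -6.1]
opening: 0.0256
grip_force: 40.0
```

```bash
python3 -m crank '[[-1,15,-2,0,0],[-1,40,-5,0,0],[-1,70,-8,0,0],[-1,100,-11,0,0],[-1,130,-14,0,0],[-1,160,-18,0,0],[-1,190,-21,0,0],[-1,209,-23,0,0],[-1,209,-23,0,0]]';  python3 -m crank '[[-1,10,-15,0,0],[-1,25,-38,0,0],[-1,42,-64,0,0],[-1,59,-90,0,0],[-1,76,-116,0,0],[-1,93,-142,0,0],[-1,110,-168,0,0],[-1,125,-190,0,0],[-1,135,-205,0,0],[-1,135,-205,30,0],[-1,135,-205,50,0],[-1,135,-205,60,0]]'; python3 -m crank '[[-1,0,0,8,0],[-1,0,0,14,0],[-1,0,0,18,0],[-1,0,0,20,0],[-1,0,0,20,0]]'
```

```text
time: 3.57
tool_pos: [0.6184, 0.2549, 0.3732]
tool_rot: [-3.137, -0.002, 1.576]
contact_force: [0.2, -0.0, -7.5]
opening: 0.0252
grip_force: 40.0
time: 4.57
tool_pos: [0.4135, 0.3845, 0.3118]
tool_rot: [-3.136, 0.004, 1.572]
contact_force: [-0.2, -0.7, -7.5]
opening: 0.0249
grip_force: 40.0
time: 4.98
tool_pos: [0.4153, 0.3849, 0.2959]
tool_rot: [3.141, -0.0, 1.57]
contact_force: [-0.4, 1.3, -7.3]
opening: 0.0252
grip_force: 40.0
```

Commanded z is 0.296. Next, small steps down to contact.

```bash
python3 -m crank '[[-1,0,0,1,0],[-1,0,0,1.5,0],[-1,0,0,2,0],[-1,0,0,2,0],[-1,0,0,2,0]]'
```

```text
time: 5.4
tool_pos: [0.415, 0.385, 0.2939]
tool_rot: [3.141, -0.0, 1.571]
contact_force: [-0.6, 0.4, -7.0]
opening: 0.0252
grip_force: 40.0
```

```bash
python3 -m crank '[[-1,0,0,0.5,0],[-1,0,0,1,0],[-1,0,0,1,0],[-1,0,0,1,0]]'; python3 -m crank '[[-1,0,0,0.5,0],[-1,0,0,1,0],[-1,0,0,1,0],[-1,0,0,1,0]]'
```

```text
time: 5.73
tool_pos: [0.415, 0.3851, 0.2936]
tool_rot: [3.141, -0.001, 1.571]
contact_force: [-2.8, -1.2, 4.6]
opening: 0.0254
grip_force: 40.0
time: 6.07
tool_pos: [0.415, 0.3851, 0.2936]
tool_rot: [3.14, -0.001, 1.571]
contact_force: [-4.2, -2.7, 11.0]
opening: 0.0253
grip_force: 40.0
```

Stood on the board at the expected height. Release, rise and go over the beech mallet.

```bash
python3 -m crank '[[-1,0,0,-1,0],[0.3,0,0,-1,0],[0.3,0,0,-1,0],[0.3,0,0,-1,0],[0.3,0,0,-1,0],[0.3,0,0,-1,0],[0.3,0,0,-1,0],[0.3,0,0,-30,0],[0.3,0,0,-65,0],[0.3,0,0,-100,0],[0.3,0,0,-122,0],[0.3,0,0,-122,0]]'; python3 -m crank '[[1,-20,8,0,0],[1,-55,21,0,0],[1,-93,36,0,0],[1,-131,51,0,0],[1,-169,66,0,0],[1,-207,80,0,0],[1,-245,95,0,0],[1,-283,110,0,0],[1,-321,124,0,0],[1,-359,139,0,0],[1,-397,154,0,0],[1,-418,162,0,0]]'; python3 -m crank '[[1,0,0,0,0],[1,0,0,0,0]]'
python3 - <<'E'
from h import *
from cell import vision
p,d=vision.read_camera("side");c=vision.get_calibration("side");X,_=cloud(p,d,c["camera_matrix"],c["rvec"],c["tvec"])
print(circ(near(X,.415,.385,.025,.088,.16),.013,(.415,.385)),near(X,.415,.385,.02,0,.3)[:,2].max())
E
```

```text
time: 7.07
tool_pos: [0.4155, 0.3854, 0.4194]
tool_rot: [3.133, -0.006, 1.571]
contact_force: [0.8, 0.5, 0.1]
opening: 0.0595
grip_force: 0.0
time: 8.07
tool_pos: [0.5779, -0.037, 0.4128]
tool_rot: [-3.141, 0.001, 1.568]
contact_force: [0.1, 0.6, -0.2]
opening: 0.0922
grip_force: 0.0
time: 8.23
tool_pos: [0.5771, -0.0342, 0.4126]
tool_rot: [-3.14, -0.001, 1.568]
contact_force: [-0.3, 0.7, 0.0]
opening: 0.092
grip_force: 0.0
(array([0.4148786 , 0.38447901]), np.float64(0.0003888972257875111), 406) 0.17415255006153588
```

```bash
python3 -m crank '[[1,0,0,25,0],[1,0,0,55,0],[1,0,0,80,0],[1,0,0,93,0],[1,0,0,93,0],[1,0,0,93,0]]' 40; python3 -m crank '[[-1,0,0,0,0],[-1,0,0,0,0],[-1,0,0,0,0],[-1,0,0,0,0],[-1,0,0,0,0],[-1,0,0,0,0],[-1,0,0,0,0],[-1,0,0,0,0],[-1,0,0,0,0],[-1,0,0,0,0],[-1,0,0,0,0],[-1,0,0,0,0]]' 40;python3 -m crank '[[-1,0,0,0,0],[-1,0,0,-5,0],[-1,0,0,-15,0],[-1,0,0,-35,0],[-1,0,0,-60,0],[-1,0,0,-80,0],[-1,0,0,-90,0],[-1,0,0,-90,0],[-1,0,0,-90,0]]' 40
```

```text
time: 8.78
tool_pos: [0.5768, -0.0316, 0.3206]
tool_rot: [-3.14, -0.0, 1.573]
contact_force: [0.2, -0.0, -0.1]
opening: 0.0919
grip_force: 0.0
time: 9.78
tool_pos: [0.5769, -0.033, 0.3207]
tool_rot: [-3.141, 0.0, 1.571]
contact_force: [-1.2, -0.4, 0.1]
opening: 0.0273
grip_force: 40.0
time: 10.53
tool_pos: [0.5768, -0.0329, 0.4105]
tool_rot: [-3.141, -0.0, 1.571]
contact_force: [-0.6, 0.3, -5.1]
opening: 0.0271
grip_force: 40.0
```

```bash
python3 -m crank '[[-1,15,3,0,0],[-1,40,7,0,0],[-1,70,12,0,0],[-1,100,17,0,0],[-1,130,22,0,0],[-1,160,27,0,0],[-1,190,32,0,0],[-1,220,37,0,0],[-1,243,41,0,0],[-1,253,43,0,0],[-1,253,43,0,0]]';  python3 -m crank '[[-1,10,-12,0,0],[-1,28,-34,0,0],[-1,48,-58,0,0],[-1,68,-82,0,0],[-1,86,-104,0,0],[-1,100,-120,0,0],[-1,100,-120,20,0],[-1,100,-120,45,0],[-1,100,-120,65,0],[-1,100,-120,75,0],[-1,100,-120,79,0],[-1,100,-120,79,0]]'; python3 -m crank '[[-1,0,0,1,0],[-1,0,0,2,0],[-1,0,0,3,0],[-1,0,0,3,0],[-1,0,0,3,0]]'; python3 -m crank '[[-1,0,0,0.5,0],[-1,0,0,1,0],[-1,0,0,1,0]]'
```

```text
time: 11.45
tool_pos: [0.6198, 0.2225, 0.4081]
tool_rot: [-3.138, 0.0, 1.574]
contact_force: [-0.5, 0.4, -4.8]
opening: 0.0276
grip_force: 40.0
time: 12.45
tool_pos: [0.5002, 0.3192, 0.3308]
tool_rot: [-3.14, 0.001, 1.57]
contact_force: [0.1, -0.2, -4.5]
opening: 0.0273
grip_force: 40.0
time: 12.87
tool_pos: [0.5001, 0.32, 0.3292]
tool_rot: [3.141, -0.0, 1.571]
contact_force: [0.3, -0.2, -5.1]
opening: 0.0271
grip_force: 40.0
time: 13.12
tool_pos: [0.5001, 0.3201, 0.3287]
tool_rot: [3.14, -0.001, 1.571]
contact_force: [-1.2, -0.6, 2.3]
opening: 0.0271
grip_force: 40.0
```

```bash
python3 -m crank '[[0.3,0,0,0,0],[0.3,0,0,0,0],[0.3,0,0,0,0],[0.3,0,0,0,0],[0.3,0,0,0,0],[0.3,0,0,0,0],[0.3,0,0,-25,0],[0.3,0,0,-60,0],[0.3,0,0,-90,0],[0.3,0,0,-100,0],[0.3,0,0,-100,0]]'; python3 -m crank '[[1,-20,6,0,0],[1,-58,18,0,0],[1,-97,31,0,0],[1,-136,43,0,0],[1,-175,56,0,0],[1,-214,68,0,0],[1,-253,80,0,0],[1,-292,93,0,0],[1,-331,105,0,0],[1,-370,118,0,0],[1,-409,130,0,0],[1,-431,137,0,0]]'; python3 -m crank '[[1,0,0,0,0],[1,0,0,0,0],[1,0,0,20,0],[1,0,0,50,0],[1,0,0,80,0],[1,0,0,102,0],[1,0,0,107,0],[1,0,0,107,0],[1,0,0,107,0]]'
```

```text
time: 14.03
tool_pos: [0.5002, 0.3202, 0.431]
tool_rot: [3.136, -0.003, 1.571]
contact_force: [0.7, -0.0, 0.3]
opening: 0.0597
grip_force: 0.0
time: 15.03
tool_pos: [0.6374, -0.1153, 0.4249]
tool_rot: [-3.138, 0.0, 1.568]
contact_force: [-0.4, -0.5, 0.5]
opening: 0.092
grip_force: 0.0
time: 15.78
tool_pos: [0.6372, -0.11, 0.3216]
tool_rot: [3.141, 0.0, 1.572]
contact_force: [0.2, -0.2, 0.7]
opening: 0.0919
grip_force: 0.0
```

```bash
python3 -m crank '[[-1,0,0,0,0],[-1,0,0,0,0],[-1,0,0,0,0],[-1,0,0,0,0],[-1,0,0,0,0],[-1,0,0,0,0],[-1,0,0,0,0],[-1,0,0,0,0],[-1,0,0,0,0],[-1,0,0,0,0],[-1,0,0,0,0],[-1,0,0,0,0]]' 40;python3 -m crank '[[-1,0,0,0,0],[-1,0,0,-5,0],[-1,0,0,-15,0],[-1,0,0,-35,0],[-1,0,0,-60,0],[-1,0,0,-80,0],[-1,0,0,-90,0],[-1,0,0,-90,0],[-1,0,0,-90,0]]' 40; python3 -m crank '[[-1,15,0,0,0],[-1,40,-1,0,0],[-1,70,-2,0,0],[-1,100,-3,0,0],[-1,130,-4,0,0],[-1,160,-5,0,0],[-1,190,-6,0,0],[-1,220,-7,0,0],[-1,250,-8,0,0],[-1,280,-9,0,0],[-1,300,-10,0,0],[-1,310,-10,0,0]]'
```

```text
time: 16.78
tool_pos: [0.6371, -0.111, 0.3207]
tool_rot: [3.141, -0.0, 1.571]
contact_force: [-0.1, -0.0, -1.0]
opening: 0.027
grip_force: 40.0
time: 17.53
tool_pos: [0.6368, -0.1109, 0.4104]
tool_rot: [-3.141, -0.0, 1.571]
contact_force: [-0.5, -0.2, -5.6]
opening: 0.027
grip_force: 40.0
time: 18.53
tool_pos: [0.626, 0.2025, 0.4085]
tool_rot: [-3.138, -0.001, 1.574]
contact_force: [-0.5, -1.0, -5.2]
opening: 0.0275
grip_force: 40.0
```

Now at commanded (0.627, 0.199, 0.411); go to (0.622, 0.36), then (0.515, 0.43), then down.

```bash
python3 -m crank '[[-1,15,0,0,0],[-1,40,-2,0,0],[-1,70,-3,0,0],[-1,100,-4,0,0],[-1,130,-5,0,0],[-1,152,-5,0,0],[-1,161,-5,0,0],[-1,161,-5,0,0],[-1,161,-5,0,0]]'; python3 -m crank '[[-1,10,-15,0,0],[-1,25,-38,0,0],[-1,42,-64,0,0],[-1,58,-89,0,0],[-1,67,-102,0,0],[-1,70,-107,0,0],[-1,70,-107,20,0],[-1,70,-107,45,0],[-1,70,-107,65,0],[-1,70,-107,75,0],[-1,70,-107,79,0],[-1,70,-107,79,0]]'; python3 -m crank '[[-1,0,0,1,0],[-1,0,0,2,0],[-1,0,0,3,0],[-1,0,0,3.5,0],[-1,0,0,4,0],[-1,0,0,4,0]]'
```

```text
time: 19.28
tool_pos: [0.6223, 0.3594, 0.4097]
tool_rot: [-3.14, 0.002, 1.571]
contact_force: [1.0, -0.4, -5.6]
opening: 0.0272
grip_force: 40.0
time: 20.28
tool_pos: [0.5159, 0.4291, 0.3311]
tool_rot: [-3.141, 0.001, 1.569]
contact_force: [0.7, 0.1, -4.6]
opening: 0.0274
grip_force: 40.0
time: 20.78
tool_pos: [0.5151, 0.4301, 0.3287]
tool_rot: [3.14, -0.001, 1.571]
contact_force: [-0.1, -0.3, -1.1]
opening: 0.0271
grip_force: 40.0
```

```bash
python3 -m crank '[[0.3,0,0,0,0],[0.3,0,0,0,0],[0.3,0,0,0,0],[0.3,0,0,0,0],[0.3,0,0,0,0],[0.3,0,0,0,0],[0.3,0,0,-25,0],[0.3,0,0,-60,0],[0.3,0,0,-90,0],[0.3,0,0,-100,0],[0.3,0,0,-100,0]]'; python3 -m crank '[[1,-20,8,0,0.05],[1,-50,20,0,0.15],[1,-80,30,0,0.25],[1,-110,42,0,0.35],[1,-140,54,0,0.45],[1,-170,65,0,0.55],[1,-200,77,0,0.65],[1,-220,85,0,0.75],[1,-230,85,0,0.85],[1,-230,85,0,0.95],[1,-230,85,0,1],[1,-230,85,0,1]]'
python3 - <<'E'
from h import *
from cell import vision
np.set_printoptions(precision=4,suppress=True)
for n in ("scene","side"):
    p,d=vision.read_camera(n);c=vision.get_calibration(n);K,r,t=c["camera_matrix"],c["rvec"],c["tvec"]
    cv2.imwrite(f"pics/{n}1.png",p[:,:,::-1]); np.savez(f"{n}1.npz",p=p,d=d,K=K,r=r,t=t)
    X,_=cloud(p,d,K,r,t)
    print(n,"boss",circ(near(X,.6545,-.035,.03,.016,.040),.026,(.6545,-.035)),"mallets",*[circ(near(X,x,y,.025,a,b),rr,(x,y))[0] for x,y,a,b,rr in ((.415,.385,.09,.16,.013),(.5,.32,.132,.205,.014),(.515,.43,.125,.19,.014))])
# recess crops, 6x
P=[]
for n in ("scene","side"):
    p=cv2.imread(f"pics/{n}1.png"); a=np.load(n+"1.npz"); q=cv2.projectPoints(np.float64([[.465,-.354,.022]]),a["r"],a["t"],a["K"],None)[0].ravel(); u,v=q.astype(int)-[33,25]
    print(n,u,v); P.append(cv2.resize(p[v:v+50,u:u+66],None,fx=6,fy=6,interpolation=cv2.INTER_CUBIC))
cv2.imwrite("pics/rec.png",np.hstack(P))
E
```

```text
time: 21.7
tool_pos: [0.5151, 0.4301, 0.4315]
tool_rot: [3.136, -0.004, 1.571]
contact_force: [-0.6, 0.2, -0.8]
opening: 0.0595
grip_force: 0.0
time: 22.7
tool_pos: [0.6, 0.1995, 0.4255]
tool_rot: [-3.14, 0.003, 0.568]
contact_force: [0.1, -0.0, 0.6]
opening: 0.0919
grip_force: 0.0
scene boss (array([ 0.6542, -0.0345]), np.float64(0.0005896273170475624), 114) mallets [0.4154 0.3853] [0.4976 0.3188] [0.5152 0.4312]
side boss (array([ 0.6545, -0.035 ]), np.float64(nan), 0) mallets [0.4148 0.3844] [0.5    0.3198] [0.5152 0.4301]
scene 200 261
side 301 167
  return _methods._mean(a, axis=axis, dtype=dtype,
  ret = ret.dtype.type(ret / rcount)
```

View pics/rec.png

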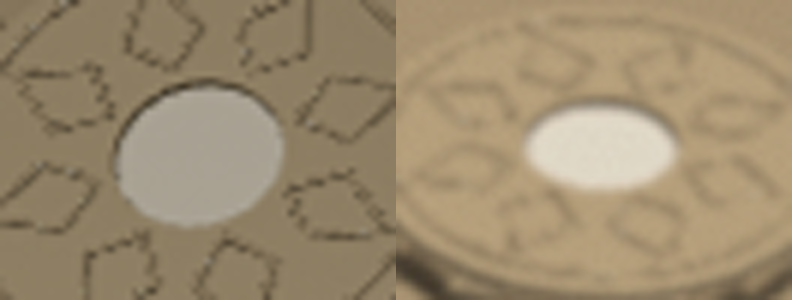

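View pics/scene1.png

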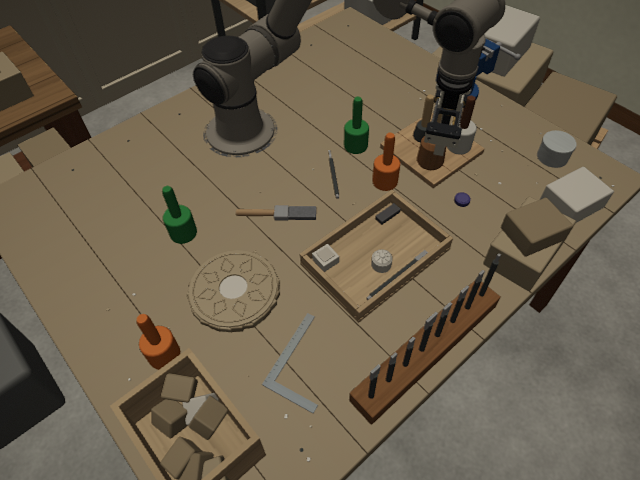

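The crops show the recess rim ellipse: left (scene) spans 114–285, 79–227; right (side) spans 127–284, 97–191. The scene picture shows the boss alone at (382,260) with the block, slipstone and chisel untouched.

Run:
```python
from h import *
for n,u,v in (("scene",200+199.5/6-.4,261+153/6-.4),("side",301+205.5/6-.4,167+144/6-.4)):
    a=np.load(n+"1.npz"); R=cv2.Rodrigues(a["r"])[0]; C=-R.T@a["t"].ravel(); w=R.T@np.linalg.inv(a["K"])@[u,v,1]
    print(n,C+w*(.028-C[2])/w[2])
    X,_=cloud(*[a[k] for k in ("p","d","K","r","t")])
    # same check for the slab's outer rim
    B=near(X,.465,-.354,.125,.022,.034); h=cv2.convexHull(B[:,:2].astype(np.float32))[:,0]; print(circ(h,.11,(.465,-.354)))
```

```text
scene [ 0.46641237 -0.35493391  0.028     ]
(array([ 0.46760091, -0.35654839]), np.float64(0.0005200232951627637), 32)
side [ 0.46386876 -0.35356829  0.028     ]
(array([ 0.46566833, -0.35246811]), np.float64(0.0008205435452992016), 29)
```

```bash
python3 -m crank '[[1,0,0,0,0.1],[1,0,0,0,0.2],[1,0,0,0,0.3],[1,0,0,0,0.4],[1,0,0,0,0.5],[1,0,0,0,0.571],[1,0,0,0,0.571],[1,0,0,0,0.571]]'
```

```text
time: 23.47
tool_pos: [0.5999, 0.2003, 0.4271]
tool_rot: [3.141, 0.001, 0.004]
contact_force: [-0.3, 0.3, 0.7]
opening: 0.0919
grip_force: 0.0
```

```bash
python3 -m crank '[[1,3,15,0,0],[1,11,45,0,0],[1,20,80,0,0],[1,28,115,0,0],[1,36,150,0,0],[1,44,185,0,0],[1,50,215,0,0],[1,54.5,235,0,0],[1,54.5,235,20,0],[1,54.5,235,55,0],[1,54.5,235,90,0],[1,54.5,235,110,0]]'; python3 -m crank '[[1,0,0,20,0],[1,0,0,45,0],[1,0,0,70,0],[1,0,0,90,0],[1,0,0,105,0],[1,0,0,113,0],[1,0,0,117,0],[1,0,0,117,0],[1,0,0,117,0]]'; python3 -m crank '[[-1,0,0,0,0],[-1,0,0,0,0],[-1,0,0,0,0],[-1,0,0,0,0],[-1,0,0,0,0],[-1,0,0,0,0],[-1,0,0,0,0],[-1,0,0,0,0],[-1,0,0,0,0],[-1,0,0,0,0]]' 20
```

```text
time: 24.47
tool_pos: [0.6534, -0.0362, 0.3137]
tool_rot: [-3.141, 0.005, 0.001]
contact_force: [-0.9, -0.2, -1.2]
opening: 0.0917
grip_force: 0.0
time: 25.22
tool_pos: [0.6548, -0.0353, 0.2016]
tool_rot: [3.141, -0.001, 0.0]
contact_force: [0.2, 0.8, 0.6]
opening: 0.0918
grip_force: 0.0
time: 26.05
tool_pos: [0.6545, -0.035, 0.2008]
tool_rot: [-3.142, -0.0, -0.0]
contact_force: [-0.1, -0.4, 0.8]
opening: 0.0514
grip_force: 20.0
```

```bash
python3 -m crank '[[-1,0,0,0,0],[-1,0,0,-3,0],[-1,0,0,-10,0],[-1,0,0,-25,0],[-1,0,0,-45,0],[-1,0,0,-65,0],[-1,0,0,-85,0],[-1,0,0,-95,0],[-1,0,0,-100,0],[-1,0,0,-100,0]]'; python3 -m crank '[[-1,-5,8,0,0],[-1,-14,24,0,0],[-1,-27,45,0,0],[-1,-40,67,0,0],[-1,-53,89,0,0],[-1,-66,111,0,0],[-1,-79,133,0,0],[-1,-92,155,0,0],[-1,-105,177,0,0],[-1,-118,199,0,0],[-1,-131,221,0,0],[-1,-144,243,0,0]]'; python3 -m crank '[[-1,-12,20,0,0],[-1,-24,41,0,0],[-1,-35,59,0,0],[-1,-42,71,0,0],[-1,-45.5,76,0,0],[-1,-45.5,76,10,0],[-1,-45.5,76,30,0],[-1,-45.5,76,50,0],[-1,-45.5,76,60,0],[-1,-45.5,76,60,0]]'
```

```text
time: 26.88
tool_pos: [0.6546, -0.035, 0.3018]
tool_rot: [3.141, -0.002, -0.0]
contact_force: [-0.1, 0.5, -2.4]
opening: 0.0511
grip_force: 20.0
time: 27.88
tool_pos: [0.5088, -0.2791, 0.2992]
tool_rot: [-3.14, 0.002, -0.0]
contact_force: [0.7, 0.6, -1.2]
opening: 0.0512
grip_force: 20.0
time: 28.72
tool_pos: [0.4647, -0.3523, 0.2375]
tool_rot: [-3.137, 0.004, 0.001]
contact_force: [-0.4, 0.2, -1.7]
opening: 0.0514
grip_force: 20.0
```

```bash
python3 -m crank '[[-1,0,0,5,0],[-1,0,0,10,0],[-1,0,0,15,0],[-1,0,0,18,0],[-1,0,0,20,0],[-1,0,0,20,0],[-1,0,0,20,0]]'
python3 - <<'E'
from cell import vision
import cv2,numpy as np
P=[]
for n,u,v in (("scene",193,238),("side",290,130)):
    p,d=vision.read_camera(n); P.append(cv2.resize(p[v:v+90,u:u+80,::-1],None,fx=5,fy=5,interpolation=cv2.INTER_CUBIC))
cv2.imwrite("pics/place.png",np.hstack(P))
E
```

```text
time: 29.3
tool_pos: [0.4649, -0.354, 0.2209]
tool_rot: [3.141, -0.0, -0.0]
contact_force: [0.5, 0.2, -1.5]
opening: 0.0513
grip_force: 20.0
```

View pics/place.png

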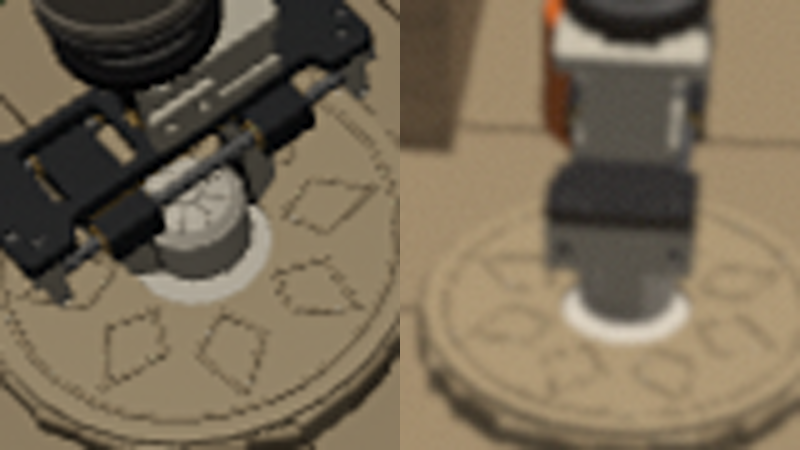

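The boss hangs centred over the white recess floor in both views: in the crop its base is at (205,270) on the left and (630,318) on the right, with white showing around it. Now I lower it slowly.

```bash
python3 -m crank '[[-1,0,0,2,0],[-1,0,0,4,0],[-1,0,0,6,0],[-1,0,0,7.5,0],[-1,0,0,8.5,0],[-1,0,0,8.5,0],[-1,0,0,8.5,0]]'; python3 -m crank '[[-1,0,0,0.5,0],[-1,0,0,1,0],[-1,0,0,1,0],[-1,0,0,1,0]]'
```

```text
time: 29.98
tool_pos: [0.4649, -0.3539, 0.2121]
tool_rot: [-3.141, 0.0, -0.0]
contact_force: [0.1, 0.2, -1.9]
opening: 0.0508
grip_force: 20.0
time: 30.32
tool_pos: [0.4649, -0.3539, 0.2112]
tool_rot: [-3.142, -0.0, -0.0]
contact_force: [-0.2, -0.9, -1.2]
opening: 0.0511
grip_force: 20.0
```

```bash
python3 -m crank '[[-1,0,0,0.3,0],[-1,0,0,0.5,0],[-1,0,0,0.5,0],[-1,0,0,0.5,0]]'; python3 -m crank '[[-1,0,0,0.3,0],[-1,0,0,0.5,0],[-1,0,0,0.5,0],[-1,0,0,0.5,0]]'
```

```text
time: 30.65
tool_pos: [0.4649, -0.354, 0.2108]
tool_rot: [3.142, -0.0, -0.0]
contact_force: [-1.0, -0.3, -0.0]
opening: 0.051
grip_force: 20.0
time: 30.98
tool_pos: [0.4649, -0.3539, 0.2108]
tool_rot: [3.141, -0.0, -0.0]
contact_force: [-1.4, 1.6, 4.6]
opening: 0.0515
grip_force: 20.0
```

```bash
python3 -m crank '[[-0.5,0,0,-0.2,0],[0,0,0,-0.3,0],[0.5,0,0,-0.3,0],[0.5,0,0,-0.3,0],[0.5,0,0,-0.3,0],[0.5,0,0,-0.3,0],[0.5,0,0,-0.3,0],[0.5,0,0,-0.3,0],[0.5,0,0,-5,0],[0.5,0,0,-15,0],[0.5,0,0,-35,0],[0.5,0,0,-60,0]]'; python3 -m crank '[[0.5,0,0,-40,0],[0.5,0,0,-80,0],[0.5,0,0,-120,0],[0.5,0,0,-150,0],[0.5,0,0,-159,0],[0.5,0,0,-159,-0.1],[0.5,0,0,-159,-0.2],[0.5,0,0,-159,-0.3],[0.5,0,0,-159,-0.4],[0.5,0,0,-159,-0.5],[0.5,0,0,-159,-0.571],[0.5,0,0,-159,-0.571]]'; python3 -m crank '[[1,0,0,0,-0.1],[1,0,0,0,-0.2],[1,0,0,0,-0.3],[1,0,0,0,-0.4],[1,0,0,0,-0.5],[1,0,0,0,-0.6],[1,0,0,0,-0.7],[1,0,0,0,-0.8],[1,0,0,0,-0.9],[1,0,0,0,-1],[1,0,0,0,-1],[1,0,0,0,-1]]'
python3 - <<'E'
from cell import vision
import cv2,numpy as np
p,d=vision.read_camera("scene"); A=cv2.resize(p[238:338,183:283,::-1],None,fx=4,fy=4,interpolation=cv2.INTER_CUBIC)
p,d=vision.read_camera("side"); B=cv2.resize(p[145:245,285:385,::-1],None,fx=4,fy=4,interpolation=cv2.INTER_CUBIC)
cv2.imwrite("pics/seat.png",np.hstack([A,B]))
E
```

```text
time: 31.98
tool_pos: [0.4646, -0.3537, 0.2704]
tool_rot: [-3.14, 0.002, -0.0]
contact_force: [-0.4, -0.8, -0.0]
opening: 0.069
grip_force: 0.0
time: 32.98
tool_pos: [0.4647, -0.3538, 0.4293]
tool_rot: [-3.141, 0.0, 0.573]
contact_force: [-1.0, -0.1, -0.4]
opening: 0.0688
grip_force: 0.0
time: 33.98
tool_pos: [0.4648, -0.3539, 0.4293]
tool_rot: [-3.142, -0.0, 1.566]
contact_force: [-0.1, -0.9, -0.4]
opening: 0.0916
grip_force: 0.0
```

View pics/seat.png

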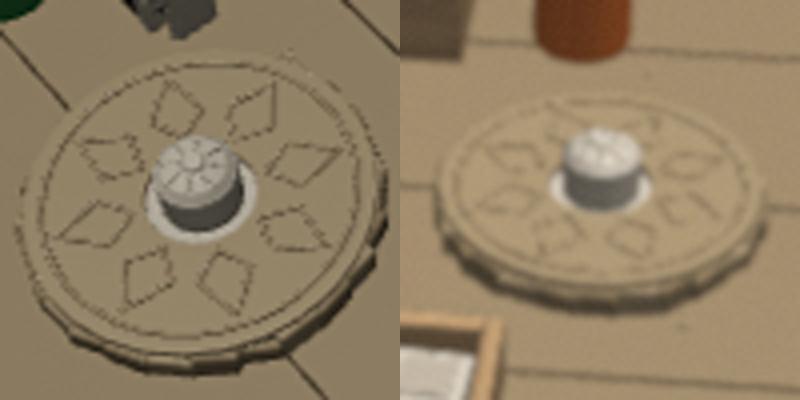

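The boss sits flat in the recess, at (200,190) in the left crop and (602,170) in the right, with the white floor all round it. Now back to the nylon mallet on the board.

```bash
python3 -m crank '[[1,15,1,0,0],[1,45,3,0,0],[1,80,5,0,0],[1,115,7,0,0],[1,150,9,0,0],[1,185,11,0,0],[1,220,14,0,0],[1,255,16,0,0],[1,290,18,0,0],[1,325,20,0,0],[1,360,22,0,0],[1,395,25,0,0]]'; python3 -m crank '[[1,35,2,0,0],[1,70,5,0,0],[1,105,7,0,0],[1,140,9,0,0],[1,175,11,0,0],[1,210,13,0,0],[1,245,16,0,0],[1,280,18,0,0],[1,315,20,0,0],[1,350,22,0,0],[1,375,24,0,0],[1,389,25,0,0]]'; python3 -m crank '[[1,0,0,0,0],[1,0,0,0,0],[1,0,0,20,0],[1,0,0,50,0],[1,0,0,80,0],[1,0,0,95,0],[1,0,0,101,0],[1,0,0,101,0],[1,0,0,101,0]]' 40;  python3 -m crank '[[-1,0,0,0,0],[-1,0,0,0,0],[-1,0,0,0,0],[-1,0,0,0,0],[-1,0,0,0,0],[-1,0,0,0,0],[-1,0,0,0,0],[-1,0,0,0,0],[-1,0,0,0,0],[-1,0,0,0,0],[-1,0,0,0,0],[-1,0,0,0,0]]' 40
```

```text
time: 35.08
tool_pos: [0.489, 0.0434, 0.4295]
tool_rot: [3.141, -0.0, 1.569]
contact_force: [0.8, 0.1, 0.3]
opening: 0.0921
grip_force: 0.0
time: 36.08
tool_pos: [0.5134, 0.4335, 0.4286]
tool_rot: [-3.141, -0.001, 1.572]
contact_force: [0.3, -0.5, -0.5]
opening: 0.0921
grip_force: 0.0
time: 36.83
tool_pos: [0.5152, 0.4295, 0.3296]
tool_rot: [3.14, -0.001, 1.57]
contact_force: [0.6, 0.0, 0.6]
opening: 0.0917
grip_force: 0.0
time: 37.83
tool_pos: [0.515, 0.43, 0.3282]
tool_rot: [3.141, -0.0, 1.571]
contact_force: [0.7, 0.1, -0.7]
opening: 0.0268
grip_force: 40.0
```

```bash
python3 -m crank '[[-1,0,0,-5,0],[-1,0,0,-15,0],[-1,0,0,-35,0],[-1,0,0,-60,0],[-1,0,0,-80,0],[-1,0,0,-90,0],[-1,-10,15,-90,0],[-1,-25,38,-90,0],[-1,-42,64,-90,0],[-1,-58,89,-90,0],[-1,-70,107,-90,0],[-1,-70,107,-90,0]]'; python3 -m crank '[[-1,-15,0,0,0],[-1,-45,1,0,0],[-1,-80,2,0,0],[-1,-115,3,0,0],[-1,-150,4,0,0],[-1,-185,5,0,0],[-1,-220,6,0,0],[-1,-255,8,0,0],[-1,-290,9,0,0],[-1,-325,10,0,0],[-1,-360,11,0,0],[-1,-395,12,0,0]]'; python3 -m crank '[[-1,-25,1,0,0],[-1,-45,1,0,0],[-1,-60,2,0,0],[-1,-70,2,0,0],[-1,-76,3,0,0],[-1,-76,3,0,0],[-1,-76,3,15,0],[-1,-76,3,40,0],[-1,-76,3,65,0],[-1,-76,3,85,0],[-1,-76,3,94,0],[-1,-76,3,94,0]]'; python3 -m crank '[[-1,0,0,1,0],[-1,0,0,1,0],[-1,0,0,1,0],[-1,0,0,1,0]]'
```

```text
time: 38.83
tool_pos: [0.6257, 0.356, 0.4161]
tool_rot: [-3.141, 0.003, 1.566]
contact_force: [0.3, -0.0, -5.8]
opening: 0.0273
grip_force: 40.0
time: 39.83
tool_pos: [0.6335, -0.0366, 0.4175]
tool_rot: [-3.14, -0.0, 1.571]
contact_force: [-0.5, 1.0, -4.9]
opening: 0.0272
grip_force: 40.0
time: 40.83
tool_pos: [0.6367, -0.1096, 0.3224]
tool_rot: [-3.138, -0.002, 1.572]
contact_force: [0.3, 0.1, -4.2]
opening: 0.0273
grip_force: 40.0
time: 41.17
tool_pos: [0.6371, -0.1109, 0.3245]
tool_rot: [3.139, 0.001, 1.571]
contact_force: [-0.8, 0.1, -5.0]
opening: 0.0278
grip_force: 40.0
```

```bash
python3 -m crank '[[-1,0,0,1,0],[-1,0,0,2,0],[-1,0,0,2.5,0],[-1,0,0,3,0],[-1,0,0,3,0],[-1,0,0,3,0]]';  python3 -m crank '[[-1,0,0,0.5,0],[-1,0,0,1,0],[-1,0,0,1,0],[-1,0,0,1,0]]'
```

```text
time: 41.67
tool_pos: [0.6369, -0.111, 0.3202]
tool_rot: [-3.142, -0.0, 1.571]
contact_force: [0.2, -0.7, -5.3]
opening: 0.0273
grip_force: 40.0
time: 42.0
tool_pos: [0.6369, -0.1109, 0.3201]
tool_rot: [3.141, 0.0, 1.571]
contact_force: [-1.9, 1.1, 3.2]
opening: 0.027
grip_force: 40.0
```

```bash
python3 -m crank '[[0.3,0,0,0,0],[0.3,0,0,0,0],[0.3,0,0,0,0],[0.3,0,0,0,0],[0.3,0,0,0,0],[0.3,0,0,0,0],[0.3,0,0,-20,0],[0.3,0,0,-50,0],[0.3,0,0,-85,0],[0.3,0,0,-105,0],[0.3,0,0,-110,0],[0.3,0,0,-110,0]]'; python3 -m crank '[[1,20,-6,0,0],[1,58,-18,0,0],[1,97,-31,0,0],[1,136,-43,0,0],[1,175,-56,0,0],[1,214,-68,0,0],[1,253,-80,0,0],[1,292,-93,0,0],[1,331,-105,0,0],[1,370,-118,0,0],[1,409,-130,0,0],[1,431,-137,0,0]]'; python3 -m crank '[[1,0,0,0,0],[1,0,0,0,0],[1,0,0,20,0],[1,0,0,50,0],[1,0,0,80,0],[1,0,0,95,0],[1,0,0,101,0],[1,0,0,101,0],[1,0,0,101,0]]' 40;  python3 -m crank '[[-1,0,0,0,0],[-1,0,0,0,0],[-1,0,0,0,0],[-1,0,0,0,0],[-1,0,0,0,0],[-1,0,0,0,0],[-1,0,0,0,0],[-1,0,0,0,0],[-1,0,0,0,0],[-1,0,0,0,0],[-1,0,0,0,0],[-1,0,0,0,0]]' 40
```

```text
time: 43.0
tool_pos: [0.6369, -0.1109, 0.431]
tool_rot: [3.138, 0.001, 1.571]
contact_force: [-0.2, -0.3, -0.6]
opening: 0.0599
grip_force: 0.0
time: 44.0
tool_pos: [0.4979, 0.3235, 0.4269]
tool_rot: [-3.138, 0.0, 1.573]
contact_force: [0.3, 0.2, -0.3]
opening: 0.0914
grip_force: 0.0
time: 44.75
tool_pos: [0.5005, 0.3193, 0.3285]
tool_rot: [3.141, 0.0, 1.57]
contact_force: [-1.0, 0.3, -0.1]
opening: 0.0921
grip_force: 0.0
time: 45.75
tool_pos: [0.5, 0.32, 0.3282]
tool_rot: [3.141, 0.0, 1.571]
contact_force: [1.1, -0.1, -0.7]
opening: 0.0274
grip_force: 40.0
```

```bash
python3 -m crank '[[-1,0,0,-5,0],[-1,0,0,-15,0],[-1,0,0,-35,0],[-1,0,0,-60,0],[-1,0,0,-80,0],[-1,0,0,-90,0],[-1,-10,12,-90,0],[-1,-30,36,-90,0],[-1,-52,62,-90,0],[-1,-75,90,-90,0],[-1,-93,112,-90,0],[-1,-100,120,-90,0]]'; python3 -m crank '[[-1,0,0,0,0],[-1,-15,-3,0,0],[-1,-45,-8,0,0],[-1,-75,-13,0,0],[-1,-105,-18,0,0],[-1,-135,-23,0,0],[-1,-165,-28,0,0],[-1,-195,-33,0,0],[-1,-220,-37,0,0],[-1,-240,-41,0,0],[-1,-250,-43,0,0],[-1,-253,-43,0,0]]'; python3 -m crank '[[-1,0,0,0,0],[-1,0,0,0,0],[-1,0,0,15,0],[-1,0,0,40,0],[-1,0,0,65,0],[-1,0,0,85,0],[-1,0,0,92,0],[-1,0,0,95,0],[-1,0,0,96,0],[-1,0,0,97,0],[-1,0,0,97,0],[-1,0,0,97,0]]'; python3 -m crank '[[-1,0,0,0.5,0],[-1,0,0,1,0],[-1,0,0,1,0],[-1,0,0,1,0]]'
```

```text
time: 46.75
tool_pos: [0.6229, 0.2162, 0.4163]
tool_rot: [-3.141, 0.002, 1.567]
contact_force: [-0.5, 0.5, -4.0]
opening: 0.0274
grip_force: 40.0
time: 47.75
tool_pos: [0.5763, -0.0339, 0.4179]
tool_rot: [-3.14, -0.0, 1.569]
contact_force: [0.6, 0.2, -4.9]
opening: 0.0274
grip_force: 40.0
time: 48.75
tool_pos: [0.5772, -0.0329, 0.3224]
tool_rot: [3.139, 0.0, 1.571]
contact_force: [-0.7, 0.3, -4.7]
opening: 0.0271
grip_force: 40.0
time: 49.08
tool_pos: [0.5769, -0.033, 0.3204]
tool_rot: [3.141, 0.0, 1.571]
contact_force: [-0.0, -0.8, -4.9]
opening: 0.0272
grip_force: 40.0
```

```bash
python3 -m crank '[[-1,0,0,0.5,0],[-1,0,0,1,0],[-1,0,0,1,0],[-1,0,0,1,0]]'; python3 -m crank '[[0.3,0,0,0,0],[0.3,0,0,0,0],[0.3,0,0,0,0],[0.3,0,0,0,0],[0.3,0,0,0,0],[0.3,0,0,0,0],[0.3,0,0,-20,0],[0.3,0,0,-50,0],[0.3,0,0,-85,0],[0.3,0,0,-105,0],[0.3,0,0,-110,0],[0.3,0,0,-110,0]]'
```

```text
time: 49.42
tool_pos: [0.5769, -0.033, 0.3202]
tool_rot: [3.141, 0.0, 1.571]
contact_force: [-2.8, 0.4, 5.5]
opening: 0.0271
grip_force: 40.0
time: 50.42
tool_pos: [0.577, -0.0329, 0.4309]
tool_rot: [3.138, 0.001, 1.571]
contact_force: [0.0, -1.3, -1.4]
opening: 0.0594
grip_force: 0.0
```

```bash
python3 -m crank '[[1,20,-8,0,0],[1,55,-21,0,0],[1,93,-36,0,0],[1,131,-51,0,0],[1,169,-66,0,0],[1,207,-80,0,0],[1,245,-95,0,0],[1,283,-110,0,0],[1,321,-124,0,0],[1,359,-139,0,0],[1,397,-154,0,0],[1,418,-162,0,0]]'; python3 -m crank '[[1,0,0,0,0],[1,0,0,0,0],[1,0,0,20,0],[1,0,0,50,0],[1,0,0,80,0],[1,0,0,110,0],[1,0,0,130,0],[1,0,0,136,0],[1,0,0,136,0],[1,0,0,136,0]]' 40;  python3 -m crank '[[-1,0,0,0,0],[-1,0,0,0,0],[-1,0,0,0,0],[-1,0,0,0,0],[-1,0,0,0,0],[-1,0,0,0,0],[-1,0,0,0,0],[-1,0,0,0,0],[-1,0,0,0,0],[-1,0,0,0,0],[-1,0,0,0,0],[-1,0,0,0,0]]' 40;  python3 -m crank '[[-1,0,0,0,0],[-1,0,0,-5,0],[-1,0,0,-15,0],[-1,0,0,-35,0],[-1,0,0,-60,0],[-1,0,0,-80,0],[-1,0,0,-90,0],[-1,0,0,-90,0]]'
```

```text
time: 51.42
tool_pos: [0.4127, 0.3882, 0.427]
tool_rot: [-3.138, 0.001, 1.573]
contact_force: [-0.0, -0.3, -0.2]
opening: 0.0919
grip_force: 0.0
time: 52.25
tool_pos: [0.4156, 0.3845, 0.2937]
tool_rot: [3.141, -0.0, 1.57]
contact_force: [0.7, 0.4, 1.0]
opening: 0.0923
grip_force: 0.0
time: 53.25
tool_pos: [0.415, 0.385, 0.2932]
tool_rot: [3.141, -0.0, 1.571]
contact_force: [0.2, 0.2, -1.5]
opening: 0.0253
grip_force: 40.0
time: 53.92
tool_pos: [0.415, 0.3852, 0.3858]
tool_rot: [3.138, -0.003, 1.571]
contact_force: [0.5, -0.5, -6.9]
opening: 0.025
grip_force: 40.0
```

```bash
python3 -m crank '[[-1,-10,15,0,0],[-1,-25,38,0,0],[-1,-42,64,0,0],[-1,-59,90,0,0],[-1,-76,116,0,0],[-1,-93,142,0,0],[-1,-110,168,0,0],[-1,-125,190,0,0],[-1,-135,205,0,0],[-1,-135,205,0,0]]'; python3 -m crank '[[-1,-15,2,0,0],[-1,-40,5,0,0],[-1,-70,8,0,0],[-1,-100,11,0,0],[-1,-130,14,0,0],[-1,-160,18,0,0],[-1,-185,21,0,0],[-1,-200,22,0,0],[-1,-207,23,0,0],[-1,-209,23,0,0],[-1,-209,23,0,0]]'; python3 -m crank '[[-1,0,0,0,0],[-1,0,0,10,0],[-1,0,0,30,0],[-1,0,0,55,0],[-1,0,0,75,0],[-1,0,0,88,0],[-1,0,0,93,0],[-1,0,0,95,0],[-1,0,0,96,0],[-1,0,0,97,0],[-1,0,0,97,0],[-1,0,0,97,0]]'; python3 -m crank '[[-1,0,0,0.5,0],[-1,0,0,1,0],[-1,0,0,1,0],[-1,0,0,1,0]]'
```

```text
time: 54.75
tool_pos: [0.6226, 0.2469, 0.3803]
tool_rot: [-3.14, 0.002, 1.567]
contact_force: [-1.3, 0.1, -6.6]
opening: 0.025
grip_force: 40.0
time: 55.67
tool_pos: [0.6427, 0.0417, 0.3828]
tool_rot: [-3.141, -0.001, 1.571]
contact_force: [-0.8, 0.5, -6.4]
opening: 0.0254
grip_force: 40.0
time: 56.67
tool_pos: [0.6431, 0.0411, 0.2872]
tool_rot: [3.14, 0.0, 1.571]
contact_force: [-0.1, 0.5, -7.2]
opening: 0.0253
grip_force: 40.0
time: 57.0
tool_pos: [0.6429, 0.041, 0.2853]
tool_rot: [3.141, -0.0, 1.571]
contact_force: [0.1, 0.1, -6.7]
opening: 0.0249
grip_force: 40.0
```

```bash
python3 -m crank '[[-1,0,0,0.5,0],[-1,0,0,1,0],[-1,0,0,1,0],[-1,0,0,1,0]]'; python3 -m crank '[[0.3,0,0,0,0],[0.3,0,0,0,0],[0.3,0,0,0,0],[0.3,0,0,0,0],[0.3,0,0,0,0],[0.3,0,0,0,0],[0.3,0,0,-20,0],[0.3,0,0,-50,0],[0.3,0,0,-85,0],[0.3,0,0,-120,0],[0.3,0,0,-140,0],[0.3,0,0,-140,0]]'; python3 -m crank '[[0.3,30,-10,0,0],[0.3,65,-20,0,0],[0.3,100,-30,0,0],[0.3,135,-40,0,0],[0.3,170,-50,0,0],[0.3,200,-60,0,0],[0.3,220,-70,0,0],[0.3,220,-70,0,0],[0.3,220,-70,0,0]]'
python3 - <<'E'
from h import *
from cell import vision
np.set_printoptions(precision=4,suppress=True)
T={"dummy":(.6426,.0407,.013,.078,.152),"beech":(.5767,-.0328,.014,.12,.197),"nylon":(.637,-.111,.014,.112,.182),"boss":(.465,-.354,.026,.03,.048)}
P=[]
for n in ("scene","side"):
    p,d=vision.read_camera(n);c=vision.get_calibration(n); X,_=cloud(p,d,c["camera_matrix"],c["rvec"],c["tvec"]); cv2.imwrite(f"pics/{n}2.png",p[:,:,::-1])
    for k,(x,y,r,a,b) in T.items():
        Q=near(X,x,y,r+.012,a,b)
        if len(Q)>20: print(n,k,*circ(Q,r,(x,y)),near(X,x,y,r,0,.3)[:,2].max())
E
```

```text
time: 57.33
tool_pos: [0.6429, 0.0411, 0.2852]
tool_rot: [3.141, 0.0, 1.571]
contact_force: [-2.5, -0.8, 3.5]
opening: 0.0252
grip_force: 40.0
time: 58.33
tool_pos: [0.6432, 0.0411, 0.4304]
tool_rot: [3.131, 0.001, 1.571]
contact_force: [0.1, -1.1, 0.5]
opening: 0.0596
grip_force: 0.0
time: 59.08
tool_pos: [0.5723, 0.2622, 0.4234]
tool_rot: [-3.141, 0.001, 1.573]
contact_force: [0.4, -1.5, 0.4]
opening: 0.0596
grip_force: 0.0
scene dummy [0.6428 0.0412] 0.0007778581373356162 200 0.1676583883541747
scene beech [ 0.5766 -0.0322] 0.0007710087218048677 236 0.21097256822145213
scene nylon [ 0.6366 -0.1098] 0.0006638837366626394 214 0.19578042871590376
scene boss [ 0.4645 -0.3542] 0.0009655958589346765 116 0.06732844031520888
side dummy [0.643  0.0405] 0.0007883820234669469 68 0.10150586921575996
side beech [ 0.5772 -0.033 ] 0.0008500856446662097 187 0.20894389178239683
side boss [ 0.4661 -0.3552] 0.001338371228225773 115 0.06994567192310629
```

View pics/scene2.png

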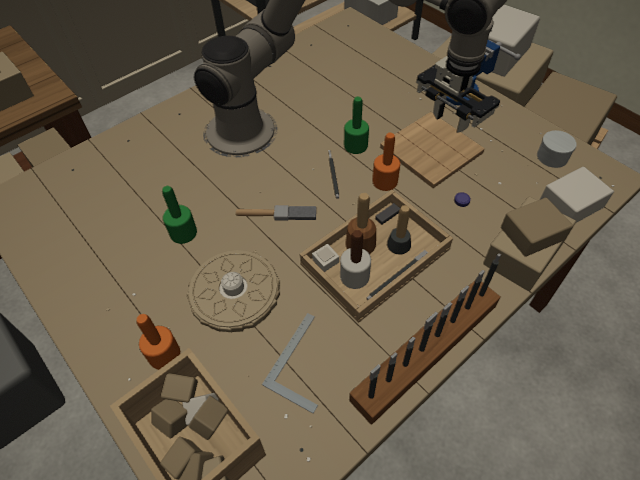

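The three mallets stand upright within 1 mm of where they stood: beech (361,235), nylon (356,265), dummy (400,240). The boss is seated at (232,284), the block, slipstone and chisel are unmoved, and the robot is clear of everything.

```bash
python3 -c "from cell import ticket; print(ticket.hand_in())"
```

```text
the job is handed in; nothing more can be done
None
```

The job is done and handed in at about 59 s: the boss sits flat in the roundel's recess, all three mallets stand back in the tray within about 1 mm of their original spots, and the block, slipstone and chisel look unmoved in the final picture.

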